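# Rebuild the disc-spring pack of the laboratory press

### The job

Rebuild the press's spring pack: draw the carrier out from under the press to its loading station and stack all the disc springs lying on the mat on its arbor, the lowest crown up (wide rim down) and each next one turned the other way from the one below it; the spring clip is there to turn a disc over: stand it in the clip and take it again from the other side. Then slide the loaded carrier back along its rail until it clicks into the station under the press, let go, and leave the other things on the bench where they are.

Things in the scene. Friction and masses are not known exactly. Their poses are not given: they have to be found in the camera images.
- disc1: Loose steel disc spring (conical washer), blue paint band on its convex face only. 64 mm outside, hole 32, 9 high over all, 85 g; section 5 thick with 4 mm flats on both rims; the upright outer edge, 5 mm high, is the place to grip. Origin on the axis at mid-height (4.5 mm above what it lies on). Local z points out of the convex crown side. Starts hollow side up (z down) on the mat; may be absent.
- disc2: Disc spring just like disc1, also starting hollow side up (local z down) on the mat; may be absent.
- disc3: Disc spring just like disc1, also starting hollow side up (local z down) on the mat; may be absent.
- disc4: Disc spring just like disc1, also starting hollow side up (local z down) on the mat; may be absent.
- disc5: Disc spring just like disc1, but it starts crown up (local z up, blue band in sight) on the mat; may be absent.
- mat: Fixed green mat, 290 x 370 x 3 mm, on which the discs start, in any of six places about 120 to 130 mm apart. Origin under its centre.
- slide: Fixed aluminium rail slide, 385 mm long along its local y and 110 wide; the carrier runs on a bed 12 mm above the table between guides with steel gibs, 31 mm high, that hold it down. At its +y end a white C-frame press: column 70 x 60 mm, 300 high, at y = 226 mm; head 66 wide from y = 86 to 256 mm, 235 to 295 mm high. Origin at table height, mid-length.
- load_station (a point): Loading station of the slide: the carrier's origin stands here when a sprung ball in the guide has snapped into the notch in the carrier's side. On the bed, 12 mm above the table, 60 mm to -y from the slide's origin; axes as the slide.
- press_station (a point): Press station, under the fixed ram (28 mm thick, its end 190 mm above the table): where the carrier's origin stands when clicked into the second sprung detent. 180 mm along the slide's +y from the loading station; axes as the slide. The ball draws the carrier in over the last 3 mm or so; a stop 6 mm beyond ends the travel. The carrier starts here, within 2 mm.
- carrier: Loose grey carrier, captive on the slide, 0.5 kg: plate 70 x 170 x 14 mm, from 125 mm behind (-y) to 45 mm ahead (+y) of its origin, which lies on the arbor axis under the plate. On it a 48 mm post with a 63 mm seat flange, 10 mm thick, and the arbor. Slides along y against 2 N of friction, some 6 N to leave a detent.
- arbor_seat (a point): Centre of the flat seat around the arbor's foot, 44 mm above the carrier's origin (56 mm above the table); axes as the carrier. Arbor: 28 mm in diameter up to 44 mm above the seat, then a cone to 14 mm at 52 mm. The first disc's origin lies 4.5 mm above the seat, each further disc 9 mm higher if it is turned the other way from the one below.
- handle_top (a point): Top of the carrier's black handle post, 74 mm above the table; 18 mm in diameter and 48 mm high, 105 mm behind (-y) the arbor axis; take it from above or push it.
- clip: Fixed spring clip holding a disc on edge, put in and taken out from above, hollow side against the plate. Foot 75 x 75 x 12 mm. Back plate 54 wide (x), 6 thick, 49 high, then a lip flared back to 60 mm; its face is the plane y = 0 and looks to +y. Two cradle pins of 8 mm diameter, 30 mm high at x = +-16 mm, carry the disc's edge. Origin at table height under the plate's face.
- nose_top (a point): Top edge of the clip's sprung brass nose, 24 mm wide (x): a bar 12 mm thick whose axis is 38 mm above the table, with a lead-in leaf that flares from it to 58 mm height. The bar stands 4 mm from the plate when empty, gives way to +y as a disc is pushed down behind it (8 to 15 N) and then presses the disc to the plate with about 8 N.
- clip_seat (a point): Where a disc's origin lies when it stands in the clip: 62 mm above the table, 4.5 mm in front (+y) of the plate's face; axes as the clip. The disc's local z (crown) then points along +y; its edge is free to grip at both ends of the clip's x from either side.
- nut: Bystander, to be left alone: loose brass hexagon nut, 45 mm across, 14 mm high. Origin under its middle.
- flask: Bystander, to be left alone: loose brass dental flask, 90 mm across, 55 mm high. Origin under its middle.
- cast: Bystander, to be left alone: loose white plaster cast, 60 x 65 x 31 mm. Origin under its middle.
- bowl: Bystander, to be left alone: loose blue mixing bowl, 110 mm across, 60 mm high. Origin under its middle.
- separator: Bystander, to be left alone: loose white bottle with a red cap, 52 mm across, 130 mm high. Origin under its middle.
- powder: Bystander, to be left alone: loose amber jar, 70 mm across, 75 mm high. Origin under its middle.
- spatula: Bystander, to be left alone: loose spatula with a green handle. Origin under its middle.
- brush: Bystander, to be left alone: loose brush with a wooden handle. Origin under its middle.

How it is judged (in metres and radians):
On the way, in this order (a step that is already met when the one before it is completed fails the run):
1. the carrier stands at the loading station (y of carrier in the frame of load_station between -0.008 and 0.008 m), for 0.2 s.
2. every disc spring is on the arbor, alternately crown up and hollow side up from the seat, with the carrier still at the loading station (all of step 1 and horizontal distance between each of disc1, disc2, disc3, disc4, disc5 and arbor_seat below 0.0045 m and ((z of disc1 in the frame of arbor_seat between 0.0023 and 0.0067 m and angle between disc1's own z axis and vertical below 0.15 rad) or (z of disc1 in the frame of arbor_seat between 0.0113 and 0.0157 m and angle between disc1's own z axis and vertical above 2.99 rad) or (z of disc1 in the frame of arbor_seat between 0.0203 and 0.0247 m and angle between disc1's own z axis and vertical below 0.15 rad) or (z of disc1 in the frame of arbor_seat between 0.0293 and 0.0337 m and angle between disc1's own z axis and vertical above 2.99 rad) or (z of disc1 in the frame of arbor_seat between 0.0383 and 0.0427 m and angle between disc1's own z axis and vertical below 0.15 rad)) and ((z of disc2 in the frame of arbor_seat between 0.0023 and 0.0067 m and angle between disc2's own z axis and vertical below 0.15 rad) or (z of disc2 in the frame of arbor_seat between 0.0113 and 0.0157 m and angle between disc2's own z axis and vertical above 2.99 rad) or (z of disc2 in the frame of arbor_seat between 0.0203 and 0.0247 m and angle between disc2's own z axis and vertical below 0.15 rad) or (z of disc2 in the frame of arbor_seat between 0.0293 and 0.0337 m and angle between disc2's own z axis and vertical above 2.99 rad) or (z of disc2 in the frame of arbor_seat between 0.0383 and 0.0427 m and angle between disc2's own z axis and vertical below 0.15 rad)) and ((z of disc3 in the frame of arbor_seat between 0.0023 and 0.0067 m and angle between disc3's own z axis and vertical below 0.15 rad) or (z of disc3 in the frame of arbor_seat between 0.0113 and 0.0157 m and angle between disc3's own z axis and vertical above 2.99 rad) or (z of disc3 in the frame of arbor_seat between 0.0203 and 0.0247 m and angle between disc3's own z axis and vertical below 0.15 rad) or (z of disc3 in the frame of arbor_seat between 0.0293 and 0.0337 m and angle between disc3's own z axis and vertical above 2.99 rad) or (z of disc3 in the frame of arbor_seat between 0.0383 and 0.0427 m and angle between disc3's own z axis and vertical below 0.15 rad)) and ((z of disc4 in the frame of arbor_seat between 0.0023 and 0.0067 m and angle between disc4's own z axis and vertical below 0.15 rad) or (z of disc4 in the frame of arbor_seat between 0.0113 and 0.0157 m and angle between disc4's own z axis and vertical above 2.99 rad) or (z of disc4 in the frame of arbor_seat between 0.0203 and 0.0247 m and angle between disc4's own z axis and vertical below 0.15 rad) or (z of disc4 in the frame of arbor_seat between 0.0293 and 0.0337 m and angle between disc4's own z axis and vertical above 2.99 rad) or (z of disc4 in the frame of arbor_seat between 0.0383 and 0.0427 m and angle between disc4's own z axis and vertical below 0.15 rad)) and ((z of disc5 in the frame of arbor_seat between 0.0023 and 0.0067 m and angle between disc5's own z axis and vertical below 0.15 rad) or (z of disc5 in the frame of arbor_seat between 0.0113 and 0.0157 m and angle between disc5's own z axis and vertical above 2.99 rad) or (z of disc5 in the frame of arbor_seat between 0.0203 and 0.0247 m and angle between disc5's own z axis and vertical below 0.15 rad) or (z of disc5 in the frame of arbor_seat between 0.0293 and 0.0337 m and angle between disc5's own z axis and vertical above 2.99 rad) or (z of disc5 in the frame of arbor_seat between 0.0383 and 0.0427 m and angle between disc5's own z axis and vertical below 0.15 rad))), for 0.2 s.
3. the loaded carrier stands in the detent of the press station (y of carrier in the frame of press_station between -0.0035 and 0.0035 m), for 0.2 s.
At the end, for the whole second after the job is handed in: Each disc present lies flat on the arbor (4.5 mm off-axis and 0.15 rad tilt allowed, height within 2.2 mm of its place in the alternating stack: lowest crown up, next hollow side up, ..); the carrier is within 3.5 mm of the press station along the slide; all released and at rest (all of step 3 and horizontal distance between each of disc1, disc2, disc3, disc4, disc5 and arbor_seat below 0.0045 m and ((z of disc1 in the frame of arbor_seat between 0.0023 and 0.0067 m and angle between disc1's own z axis and vertical below 0.15 rad) or (z of disc1 in the frame of arbor_seat between 0.0113 and 0.0157 m and angle between disc1's own z axis and vertical above 2.99 rad) or (z of disc1 in the frame of arbor_seat between 0.0203 and 0.0247 m and angle between disc1's own z axis and vertical below 0.15 rad) or (z of disc1 in the frame of arbor_seat between 0.0293 and 0.0337 m and angle between disc1's own z axis and vertical above 2.99 rad) or (z of disc1 in the frame of arbor_seat between 0.0383 and 0.0427 m and angle between disc1's own z axis and vertical below 0.15 rad)) and ((z of disc2 in the frame of arbor_seat between 0.0023 and 0.0067 m and angle between disc2's own z axis and vertical below 0.15 rad) or (z of disc2 in the frame of arbor_seat between 0.0113 and 0.0157 m and angle between disc2's own z axis and vertical above 2.99 rad) or (z of disc2 in the frame of arbor_seat between 0.0203 and 0.0247 m and angle between disc2's own z axis and vertical below 0.15 rad) or (z of disc2 in the frame of arbor_seat between 0.0293 and 0.0337 m and angle between disc2's own z axis and vertical above 2.99 rad) or (z of disc2 in the frame of arbor_seat between 0.0383 and 0.0427 m and angle between disc2's own z axis and vertical below 0.15 rad)) and ((z of disc3 in the frame of arbor_seat between 0.0023 and 0.0067 m and angle between disc3's own z axis and vertical below 0.15 rad) or (z of disc3 in the frame of arbor_seat between 0.0113 and 0.0157 m and angle between disc3's own z axis and vertical above 2.99 rad) or (z of disc3 in the frame of arbor_seat between 0.0203 and 0.0247 m and angle between disc3's own z axis and vertical below 0.15 rad) or (z of disc3 in the frame of arbor_seat between 0.0293 and 0.0337 m and angle between disc3's own z axis and vertical above 2.99 rad) or (z of disc3 in the frame of arbor_seat between 0.0383 and 0.0427 m and angle between disc3's own z axis and vertical below 0.15 rad)) and ((z of disc4 in the frame of arbor_seat between 0.0023 and 0.0067 m and angle between disc4's own z axis and vertical below 0.15 rad) or (z of disc4 in the frame of arbor_seat between 0.0113 and 0.0157 m and angle between disc4's own z axis and vertical above 2.99 rad) or (z of disc4 in the frame of arbor_seat between 0.0203 and 0.0247 m and angle between disc4's own z axis and vertical below 0.15 rad) or (z of disc4 in the frame of arbor_seat between 0.0293 and 0.0337 m and angle between disc4's own z axis and vertical above 2.99 rad) or (z of disc4 in the frame of arbor_seat between 0.0383 and 0.0427 m and angle between disc4's own z axis and vertical below 0.15 rad)) and ((z of disc5 in the frame of arbor_seat between 0.0023 and 0.0067 m and angle between disc5's own z axis and vertical below 0.15 rad) or (z of disc5 in the frame of arbor_seat between 0.0113 and 0.0157 m and angle between disc5's own z axis and vertical above 2.99 rad) or (z of disc5 in the frame of arbor_seat between 0.0203 and 0.0247 m and angle between disc5's own z axis and vertical below 0.15 rad) or (z of disc5 in the frame of arbor_seat between 0.0293 and 0.0337 m and angle between disc5's own z axis and vertical above 2.99 rad) or (z of disc5 in the frame of arbor_seat between 0.0383 and 0.0427 m and angle between disc5's own z axis and vertical below 0.15 rad)) and linear speed of each of disc1, disc2, disc3, disc4, disc5, carrier below 0.02 m/s); the robot touches nothing.
It fails at once if a bystander (nut, flask, cast, bowl, bottle, jar, spatula or brush) is moved more than 50 mm (distance of any of nut, flask, cast, bowl, separator, powder, spatula, brush from where it was at the start of the episode above 0.05 m).
Of disc1, disc2, disc3, disc4, disc5 only 4 to 5 are there at a start; the rules pass over those that are not, and their reading is None.
At some moment in a run one of disc1, disc2, disc3, disc4, disc5 may be knocked a few centimetres aside while the robot is not near it.
It also fails if it takes over 210 s, if anything falls off the work surface, if the arm or the gripper's body presses on something with over 40 N, if the wrist force passes 120 N, or if a joint passes its speed limit or range.

### The arm

A 6-joint arm with a two-finger parallel gripper is mounted at the origin on the work surface. World frame = base frame: x ahead of the robot, y to its left, z up, the work surface at z = 0. Lengths are in m, angles in degrees, forces in N, time in s.
With the tool pointing down it reaches from about 0.325 to 0.775 m from the base axis. Payload 5.5 kg.
Tool frame: the origin (TCP) lies at the centre of the arm's flange, where the gripper is bolted on; the fingertips stand 182 mm ahead of it and the grasp point (between the pads) lies 163 mm ahead of it; z points along the fingers, y is the direction in which the jaws open and shut (so a half turn about z gives the same grasp; the last joint's range is limited). The gripper opens to 88 mm and grips with 3 to 60 N. Pads are 20 mm wide; open, the fingers measure 115 mm over their backs; the gripper's body (75 mm by 178 mm) begins 61 mm behind the grasp point.
Start: joints at [71.179, 5.22, 70.514, -0, 104.267, -3.249], TCP at [0.161, 0.578, 0.405] pointing down, gripper open.
Joint ranges: [-164.24, 164.24], [-49.07, 125.15], [9.68, 141.18], [-86.29, 266.29], [3.28, 154.24], [-151.56, 151.56]. Speed limits (degrees/s): [147.25, 147.25, 172.46, 180, 180, 180].

### API

Orientations are given as [roll, pitch, yaw] about the fixed x, y, z axes, in that order (R = Rz(yaw) Ry(pitch) Rx(roll)).
In Python, from station import r gives the robot as it stands. The module is installed in compiled form; this text tells all that it offers. Calls block until the motion is done:
- r.reach(position, orientation): joint-space move of the TCP to a pose.
- r.servo_line(position, rotation=None, speed=0.15): straight line of the TCP; rotation=None keeps the orientation; speed is the mean speed in m/s.
- r.move_joints(angles): joint-space move.
- r.let_go() and r.grab(squeeze=None): open the fingers fully, or close them until they stop; squeeze is the grip in N (None keeps the last).
- r.wait(seconds).
- r.inverse_kinematics(position, orientation): joint angles nearest the present ones, or None.
- r.sense(): the state.
- r.snapshot(name): name is "scene" or "side" or "wrist"; returns a dict with "frame" (480x640x3 uint8, red, green, blue), "fx", "fy", "cx", "cy" (pixels), "dist_coeffs" ([k1, k2, p1, p2, k3] as OpenCV has them; the pictures are not rectified), "R" (3x3) and "t" (3): a world point X has camera coordinates R X + t. Camera axes: x right, y down, z forward; pixel columns grow to the right and rows downward; lengths in m; the calibration is good to about 2 mm. A picture is of the moment at which its call begins. There is no depth.
A pose or a line that the arm cannot do raises r.IKError and nothing moves.
- r.hand_in(): hands the job in, once; it reports no verdict.
The state is a dict: "clock": time; "joints": joint angles; "joint_vel": joint speeds; "joint_torque": joint torques, N m; "tcp_pos": TCP position; "orientation": TCP orientation; "contact_force": force on the tool from outside, world axes, zero at the start; "torque": the same for the moment, N m; "opening": finger opening in m.
Only numpy, scipy, OpenCV 4.12 (cv2) and the standard library are available. Lean on these libraries where they do the work, as an engineer would, in place of code of your own. Each camera call takes 0.05 s, during which the arm holds its last target. There are 200 camera calls.

## Working session

There is one attempt and no reset: what is moved stays moved. The work goes in short steps, each a Python script; the robot and the scene stay as the last script left them, time stands still between calls to the robot, and variables do not carry over. Pictures are saved under pics/ and viewed, about 12 in all and at most 16, crops included, and the job is handed in when it is done.

```bash
mkdir -p pics; ls; python3 - <<'E'
from station import r
import cv2,numpy as np
for n in ("scene","side","wrist"):
    s=r.snapshot(n); cv2.imwrite(f"pics/{n}0.png",s["frame"][:,:,::-1])
    R=np.array(s["R"]);t=np.array(s["t"]);print(n,s["fx"],s["fy"],s["cx"],s["cy"],s["dist_coeffs"],"cam",-R.T@t,"axis",R[2])
print(r.sense())
E
```

```text
pics
scene 443.2689943187109 443.2689943187109 325.36697778189983 240.3017511269114 [-0.0128192  0.         0.         0.         0.       ] cam [ 0.91561744 -0.53166688  0.97837314] axis [-0.33617502  0.4562211  -0.82392273]
side 494.39455073324365 494.39455073324365 319.9926954856484 234.4266336295898 [-0.0876296  0.         0.         0.         0.       ] cam [ 0.40394975 -0.98427028  0.89987322] axis [ 0.11124374  0.73911895 -0.66432523]
wrist 377.09601907454856 377.09601907454856 316.59919151246464 240.5634475157677 [-0.07370218  0.          0.          0.          0.        ] cam [0.0822022  0.60097697 0.38319454] axis [ 0.28455225 -0.08077862 -0.95525119]
{'clock': 0.15, 'joints': array([ 7.11793129e+01,  5.25401786e+00,  7.05652028e+01, -1.82760433e-03,
        1.04266332e+02, -3.24848015e+00]), 'joint_vel': array([-0.11672495, -0.10435768, -0.22132802,  0.09437305, -0.05975563,
        0.09667918]), 'joint_torque': array([ 1.30597156e-03, -4.47046101e+01, -4.06907845e+01,  6.98411535e-02,
        2.73611688e-02, -1.12946132e-04]), 'tcp_pos': array([0.16109355, 0.57802494, 0.40376602]), 'orientation': array([-1.79914484e+02, -3.07890411e-03,  1.64427342e+02]), 'contact_force': array([-0.30585998, -0.51163078, -0.04977195]), 'torque': array([0.0362663 , 0.03663244, 0.03430893]), 'opening': 0.08747582637769227}
```

View pics/scene0.png

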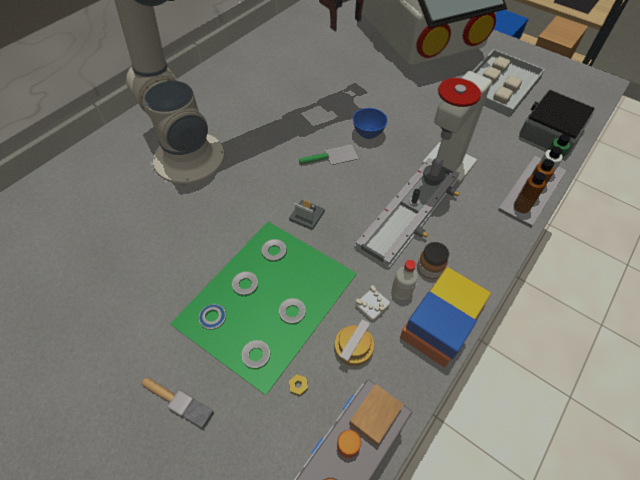

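View pics/side0.png

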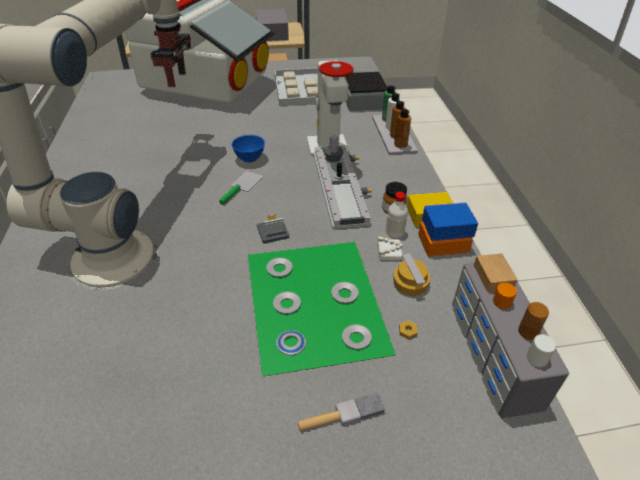

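Scene: five discs on the mat. Hollow-up discs are at scene px (273,250), (245,284), (292,311), (256,354), and the blue-banded one is at (211,317). The clip is at (307,213) and the slide runs from (380,240) to (460,160), with the handle at about (416,195).

```bash
cat > h.py <<'E'
import numpy as np, cv2
from station import r
def undist(s,px):
    K=np.array([[s["fx"],0,s["cx"]],[0,s["fy"],s["cy"]],[0,0,1.]])
    p=cv2.undistortPoints(np.array(px,float).reshape(-1,1,2),K,np.array(s["dist_coeffs"]))[:,0]
    return np.c_[p,np.ones(len(p))]
def ray(s,px):
    R=np.array(s["R"]);t=np.array(s["t"]);return -R.T@t, undist(s,px)@R
def cast(s,px,z):
    c,d=ray(s,px); return c+d*((z-c[2])/d[:,2])[:,None]
def tri(s1,p1,s2,p2):
    c1,d1=ray(s1,[p1]);c2,d2=ray(s2,[p2]);d1=d1[0]/np.linalg.norm(d1[0]);d2=d2[0]/np.linalg.norm(d2[0])
    a,b=np.linalg.lstsq(np.c_[d1,-d2],c2-c1,rcond=None)[0]
    A=c1+a*d1;B=c2+b*d2;return (A+B)/2,np.linalg.norm(A-B)
def proj(s,X):
    K=np.array([[s["fx"],0,s["cx"]],[0,s["fy"],s["cy"]],[0,0,1.]]);R=np.array(s["R"])
    return cv2.projectPoints(np.atleast_2d(np.array(X,float)),cv2.Rodrigues(R)[0],np.array(s["t"],float),K,np.array(s["dist_coeffs"]))[0][:,0]
def green(s):
    hsv=cv2.cvtColor(s["frame"],cv2.COLOR_RGB2HSV)
    return cv2.inRange(hsv,(50,120,50),(75,255,255))
def discs(s):
    """[(x,y,crown_up)] discs on mat, outer contour fitted as ellipse"""
    g=green(s); n,l,st,_=cv2.connectedComponentsWithStats(g); k=1+np.argmax(st[1:,4])
    m=(l==k).astype(np.uint8); cs,h=cv2.findContours(m,cv2.RETR_CCOMP,cv2.CHAIN_APPROX_NONE)
    hsv=cv2.cvtColor(s["frame"],cv2.COLOR_RGB2HSV); blue=cv2.inRange(hsv,(100,110,50),(130,255,255))
    out=[]
    for c,hh in zip(cs,h[0]):
        if hh[3]<0 or cv2.contourArea(c)<200: continue
        e=cv2.fitEllipse(c); mk=np.zeros(m.shape,np.uint8); cv2.drawContours(mk,[c],-1,255,-1)
        up=bool((blue&mk).astype(bool).sum()>15)
        p=cast(s,[e[0]],0.006 if up else 0.0105)[0]
        out.append((round(p[0],4),round(p[1],4),up))
    return sorted(out)
E
python3 - <<'E'
from h import *
a=r.snapshot("scene");b=r.snapshot("side")
print(discs(a));print(discs(b))
f=lambda s,x0,y0,w,h,k:cv2.resize(s["frame"][y0:y0+h,x0:x0+w,::-1],None,fx=k,fy=k,interpolation=cv2.INTER_CUBIC)
im=np.zeros((600,800,3),np.uint8)
im[:480,:390]=f(a,352,120,130,160,3); im[:480,400:730]=f(b,295,120,110,160,3)[:,:330]
cv2.imwrite("pics/c1.png",im)
im=np.zeros((300,800,3),np.uint8)
im[:,:390]=f(a,280,190,65,50,6);im[:,400:790]=f(b,245,205,65,50,6)
cv2.imwrite("pics/c2.png",im)
E
```

```text
[(np.float64(0.4312), np.float64(-0.1016), False), (np.float64(0.4381), np.float64(-0.3327), True), (np.float64(0.4392), np.float64(-0.2204), False), (np.float64(0.5804), np.float64(-0.2062), False), (np.float64(0.5839), np.float64(-0.3389), False)]
[(np.float64(0.4336), np.float64(-0.1033), False), (np.float64(0.4403), np.float64(-0.3341), True), (np.float64(0.4415), np.float64(-0.2222), False), (np.float64(0.5822), np.float64(-0.2084), False), (np.float64(0.5857), np.float64(-0.3406), False)]
```

View pics/c1.png

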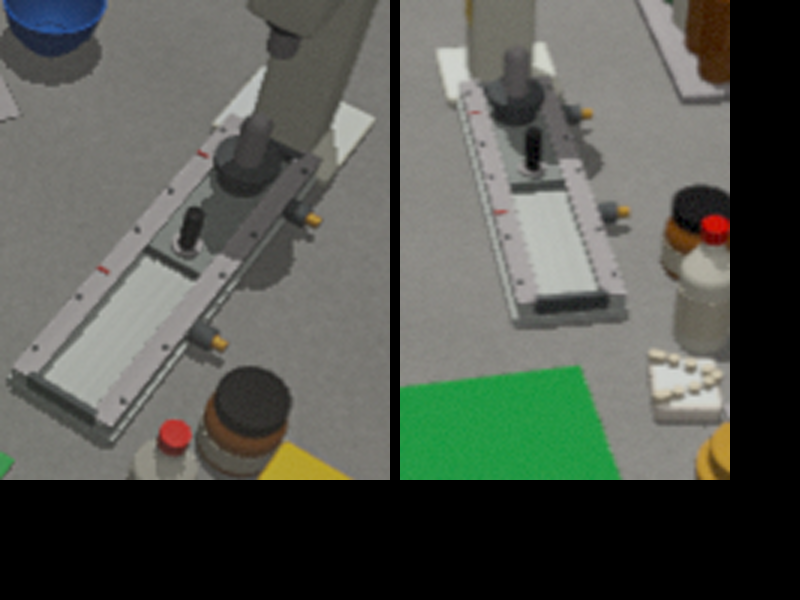

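View pics/c2.png

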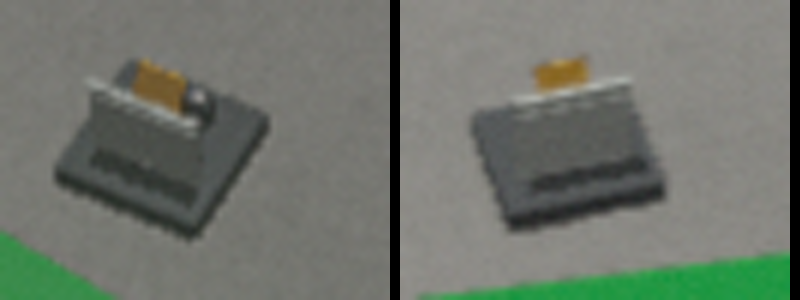

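The crops show the handle top at scene (417,191) / side (339,164), the arbor top at scene (438,161) / side (334,137), and the clip's plate lip facing the mat with the brass nose behind it.

```bash
python3 - <<'E'
from h import *
np.set_printoptions(precision=4,suppress=True)
a=r.snapshot("scene");b=r.snapshot("side")
print("handle",tri(a,(417,191),b,(339.3,164.3)));print("arbor",tri(a,(438,160.7),b,(333.7,137.3)))
print("lipL",tri(a,(294.7,203.7),b,(263.7,222.5)),"lipR",tri(a,(314.2,211.7),b,(283.7,218.7)))
print("footscene",cast(a,[(289.5,218),(312.5,228),(324.7,209.7)],.012))
print("footside",cast(b,[(257,223.7),(263.3,240.8),(289.2,235.8)],.012))
print("rail scene: nearL,nearR,farL",cast(a,[(357,244),(388.7,265),(433.7,160.7)],.031))
print("rail side nearL nearR farL",cast(b,[(295+116/3,120+308/3),(295+223/3,120+300/3),(295+62/3,120+85/3)],.031))
E
```

```text
handle (array([0.6442, 0.2497, 0.07  ]), np.float64(0.0037379934414309207))
arbor (array([0.6431, 0.3527, 0.1028]), np.float64(0.0025890899323867496))
lipL (array([0.4037, 0.022 , 0.056 ]), np.float64(0.0028038307366263096)) lipR (array([0.4581, 0.0368, 0.0504]), np.float64(0.0012876039769138153))
footscene [[0.3988 0.0022 0.012 ]
 [0.4695 0.0142 0.012 ]
 [0.4573 0.0843 0.012 ]]
footside [[ 0.3858  0.0698  0.012 ]
 [ 0.3993 -0.0027  0.012 ]
 [ 0.4696  0.0085  0.012 ]]
rail scene: nearL,nearR,farL [[0.6007 0.0337 0.031 ]
 [0.6999 0.0304 0.031 ]
 [0.6096 0.4189 0.031 ]]
rail side nearL nearR farL [[0.593  0.0254 0.031 ]
 [0.692  0.0244 0.031 ]
 [0.5946 0.4078 0.031 ]]
```

```bash
cat >> h.py <<'E'
from scipy.spatial.transform import Rotation as Rot
def ori(zdir,ydir):
    z=np.array(zdir,float);z/=np.linalg.norm(z);y=np.array(ydir,float);y-=z*(y@z);y/=np.linalg.norm(y)
    return Rot.from_matrix(np.c_[np.cross(y,z),y,z]).as_euler("xyz",degrees=True)
def tcp(g,o): return np.array(g)-0.163*Rot.from_euler("xyz",o,degrees=True).as_matrix()[:,2]
E
python3 - <<'E'
from h import *
np.set_printoptions(precision=1,suppress=True)
th=np.radians(9.7);cx=np.array([np.cos(th),np.sin(th),0]);cy=np.array([-np.sin(th),np.cos(th),0])
seat=np.array([.43,.04,.062])
for s in (1,-1):
  for phi in (0,15,30):
    d=s*cy*np.cos(np.radians(phi))-np.array([0,0,np.sin(np.radians(phi))])
    for k in (1,-1):
        o=ori(d,k*cx);print("clip",s,phi,k,r.inverse_kinematics(tcp(seat,o),o))
for y in (90,-90,0,180):
    print("handle",y,r.inverse_kinematics([.645,.25,.223],[180,0,y]),r.inverse_kinematics([.645,.07,.223],[180,0,y]))
print([r.inverse_kinematics([.44,-.05,.42],[180,0,y]) for y in (90,-90)])
E
```

```text
clip 1 0 1 [-33.9  29.2  98.8  59.6 122.9 -47.2]
clip 1 0 -1 [-33.9  29.2  98.8  59.6 122.9 132.8]
clip 1 15 1 [-33.1  18.7 101.2  52.1 116.1 -44.9]
clip 1 15 -1 [-33.1  18.7 101.2  52.1 116.1 135.1]
clip 1 30 1 [-30.5   8.2 103.8  44.5 109.3 -41.3]
clip 1 30 -1 [-30.5   8.2 103.8  44.5 109.3 138.7]
clip -1 0 1 [ 40.6  24.9 105.1 -69.  113.2  44.4]
clip -1 0 -1 [  40.6   24.9  105.1  -69.   113.2 -135.6]
clip -1 15 1 [ 39.5  13.7 107.5 -60.7 106.1  39.4]
clip -1 15 -1 [  39.5   13.7  107.5  -60.7  106.1 -140.6]
clip -1 30 1 [ 36.2   2.9 109.5 -51.8  99.6  32.9]
clip -1 30 -1 [  36.2    2.9  109.5  -51.8   99.6 -147.1]
handle 90 [18.4 21.3 70.4 -0.  88.3 18.4] [ 3.2 14.8 78.3 -0.  86.9  3.2]
handle -90 None None
handle 0 [ 18.4  21.3  70.4  -0.   88.3 108.4] [ 3.2 14.8 78.3 -0.  86.9 93.2]
handle 180 [ 18.4  21.3  70.4   0.   88.3 -71.6] [  3.2  14.8  78.3   0.   86.9 -86.8]
[array([-10.9, -18.8,  91.1,   0. , 107.7, -10.9]), None]<sys>:0: UserWarning: Gimbal lock detected. Setting third angle to zero since it is not possible to uniquely determine all angles.
```

```bash
python3 - <<'E'
from h import *
import pickle
r.reach([.62,.19,.42],[180,0,-120]);s1=r.snapshot("wrist")
r.reach([.43,.06,.40],[180,0,90]);s2=r.snapshot("wrist")
pickle.dump((s1,s2),open("w.pkl","wb"))
for i,s in enumerate((s1,s2)): cv2.imwrite(f"pics/w{i}.png",s["frame"][:,:,::-1])
print(r.sense()["clock"],r.sense()["contact_force"])
E
```

```text
4.6833 [ 0.91149613 -0.11384687  0.1249717 ]
```

View pics/w0.png

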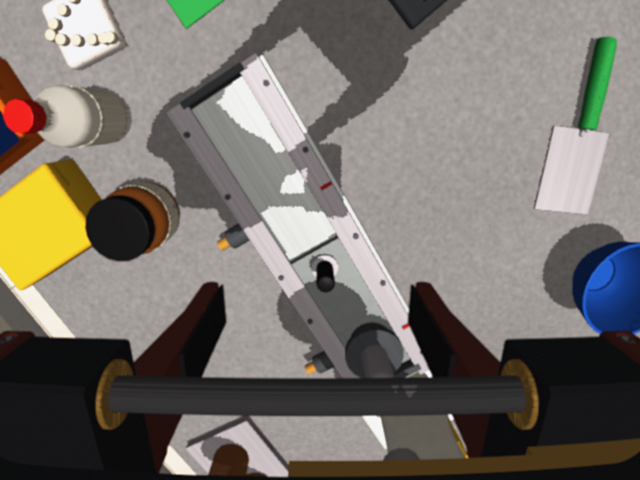

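View pics/w1.png

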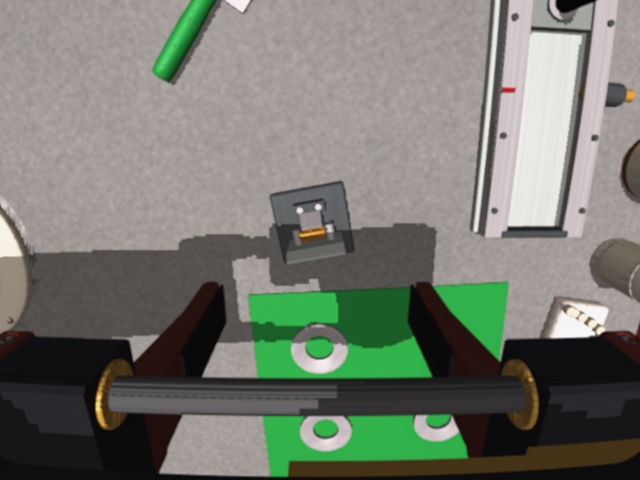

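w0 shows the handle top at (325,283) and the slide's near corners at (170,105) and (262,55). w1 shows the clip foot corners at (272,196), (343,183), (353,250), (287,263) and the slide's near end at (475,233)–(582,235).

```bash
python3 - <<'E'
from h import *
import pickle
np.set_printoptions(precision=4,suppress=True)
a,b=pickle.load(open("w.pkl","rb"))
print("handle",cast(a,[(325,283)],.074));print("near corners",cast(a,[(170,105),(262,55),(428,372)],.031))
print("w1 near corners",cast(b,[(475,233),(582,235),(497,0)],.031)); print("foot",cast(b,[(272,196),(343,183),(353,250),(287,263)],.012))
im=np.zeros((600,800,3),np.uint8)
c=cv2.resize(b["frame"][170:275,260:365,::-1],None,fx=5,fy=5,interpolation=cv2.INTER_CUBIC); im[:525,:525]=c
c=cv2.resize(a["frame"][245:305,295:350,::-1],None,fx=5,fy=5,interpolation=cv2.INTER_CUBIC); im[:300,525:800]=c
cv2.imwrite("pics/c3.png",im)
print(discs(b))
E
```

```text
handle [[0.6431 0.2486 0.074 ]]
near corners [[0.6885 0.0359 0.031 ]
 [0.5908 0.0434 0.031 ]
 [0.6033 0.4243 0.031 ]]
w1 near corners [[0.5844 0.0427 0.031 ]
 [0.6963 0.0409 0.031 ]
 [0.5823 0.2479 0.031 ]]
foot [[0.3859 0.075  0.012 ]
 [0.4557 0.0879 0.012 ]
 [0.4674 0.0189 0.012 ]
 [0.3992 0.0046 0.012 ]]
[(np.float64(0.4326), np.float64(-0.0989), False)]
```

View pics/c3.png

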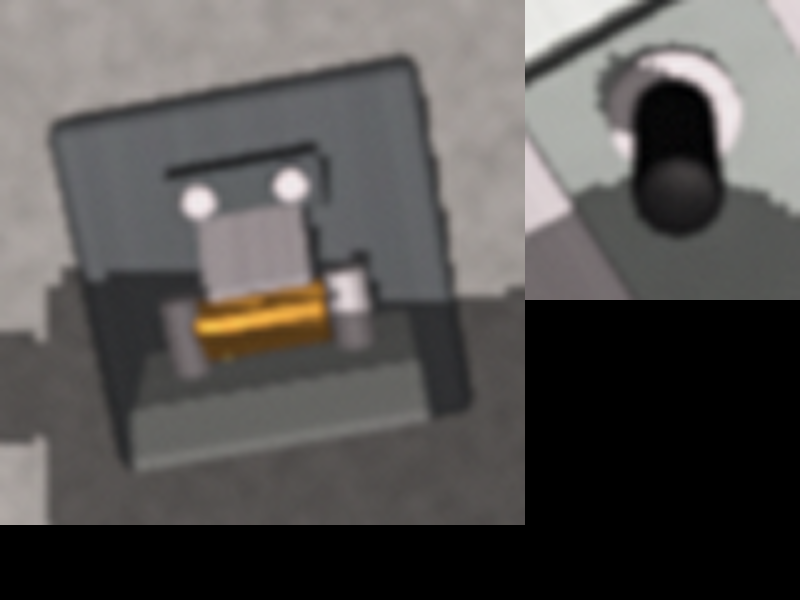

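```bash
python3 - <<'E'
from h import *
import pickle
np.set_printoptions(precision=4,suppress=True)
a,b=pickle.load(open("w.pkl","rb"))
c=lambda x,y:(260+x/5-.4,170+y/5-.4)
L=cast(b,[c(135,468),c(430,415)],.060);F=cast(b,[c(130,410),c(427,358)],.049);N=cast(b,[c(195,318),c(328,290)],.058)
print("lip60",L,L.mean(0),"\nface49",F,F.mean(0),"\nnose leaf58",N,N.mean(0))
P=cast(b,[c(183,325),c(350,285)],.030);print("pins",P,P.mean(0))
for q in (L,F,N,P): d=q[1]-q[0];print(np.linalg.norm(d),np.degrees(np.arctan2(d[1],d[0])))
# slide edge fits in w1: left outer gib edge columns
g=cv2.cvtColor(b["frame"],cv2.COLOR_RGB2GRAY)
e=cv2.Canny(g,60,160); ls=cv2.HoughLinesP(e,1,np.pi/720,50,minLineLength=90,maxLineGap=8)
for l in ls[:,0]:
    q=cast(b,[l[:2],l[2:]],.031);d=q[1]-q[0]
    if q[:,0].min()>.55: print(l,q[0,:2],q[1,:2],np.degrees(np.arctan2(-d[0],d[1])))
E
```

```text
lip60 [[0.4028 0.0224 0.06  ]
 [0.4559 0.0326 0.06  ]] [0.4293 0.0275 0.06  ] 
face49 [[0.4012 0.0298 0.049 ]
 [0.456  0.0399 0.049 ]] [0.4286 0.0348 0.049 ] 
nose leaf58 [[0.4139 0.0501 0.058 ]
 [0.4375 0.0553 0.058 ]] [0.4257 0.0527 0.058 ]
pins [[0.4102 0.0406 0.03  ]
 [0.4424 0.0486 0.03  ]] [0.4263 0.0446 0.03  ]
0.05409804233241169 10.830691247999187
0.055736544449000364 10.461506368400201
0.02412981714763624 12.347306217246414
0.03316032222253322 13.985508952144837
[471 217 490  10] [0.5784 0.0587] [0.5768 0.2397] 0.5059917909669194
[571 181 594  17] [0.6736 0.0948] [0.6726 0.2399] 0.3939458909488135
[561 182 582  29] [0.6635 0.0936] [0.6624 0.2292] 0.46042473166174036
[506 237 532  26] [0.6164 0.0387] [0.6156 0.2287] 0.2315074936399338
[557 237 584  54] [0.6697 0.0388] [0.6673 0.2085] 0.798718730036916
[474 231 494   4] [0.5831 0.0447] [0.5799 0.2446] 0.9132274255465754
[477 234 497  42] [0.5865 0.0417] [0.5854 0.2143] 0.36338734978090415
[485 237 507  23] [0.595  0.0387] [0.5928 0.23  ] 0.6428858912661606
[451 474 600 465] [ 0.5996 -0.2731] [ 0.8031 -0.274 ] -90.26455382084195
[587 208 610  65] [0.6958 0.0686] [0.6944 0.2008] 0.6057390338068035
[527 447 639 438] [ 0.691  -0.2329] [ 0.8471 -0.2322] -89.74056335284627
```

```bash
python3 - <<'E'
from h import *
import pickle
np.set_printoptions(precision=4,suppress=True)
a,b=pickle.load(open("w.pkl","rb"))
print("cap",cast(a,[(22,118)],.13),"jar lid",cast(a,[(120,227)],.075))
s=r.snapshot("scene");print("cap",cast(s,[(409,266)],.13),"jar",cast(s,[(436,251)],.075),"cast",cast(s,[(373,302)],.02))
for y0 in (.25,.07):
  for yaw in (-120,-135,-150):
    for tilt in (0,12):
      # tool down, jaw dir from yaw; tilt about jaw axis with top leaning to -y
      M=Rot.from_euler("xyz",[180,0,yaw],degrees=True)*Rot.from_euler("y",-tilt,degrees=True)
      o=M.as_euler("xyz",degrees=True); z=M.as_matrix()[:,2]
      print(y0,yaw,tilt,z,r.inverse_kinematics(tcp([.644,y0,.079],o),o))
E
```

```text
cap [[0.7579 0.0079 0.13  ]] jar lid [[0.7775 0.1078 0.075 ]]
cap [[ 0.76   -0.0027  0.13  ]] jar [[0.78   0.1089 0.075 ]] cast [[ 0.7238 -0.0738  0.02  ]]
0.25 -120 0 [-0.  0. -1.] [  18.3951   20.6529   69.3072   -0.       90.0399 -131.6049]
0.25 -120 12 [ 0.104   0.1801 -0.9781] [  14.3028   12.9418   79.2522    8.7044   79.4813 -136.6653]
0.25 -135 0 [-0.  0. -1.] [  18.3951   20.6529   69.3072    0.       90.0399 -116.6049]
0.25 -135 12 [ 0.147   0.147  -0.9781] [  15.5899   11.4136   80.9971    6.0106   77.1675 -120.2113]
0.25 -150 0 [-0.  0. -1.] [  18.3951   20.6529   69.3072    0.       90.0399 -101.6049]
0.25 -150 12 [ 0.1801  0.104  -0.9781] [  17.1233   10.5784   81.9396    2.7396   75.791  -103.2773]
0.07 -120 0 [-0.  0. -1.] [   3.1948   14.0863   77.1834   -0.       88.7303 -146.8052]
0.07 -120 12 [ 0.104   0.1801 -0.9781] None
0.07 -135 0 [-0.  0. -1.] [   3.1948   14.0863   77.1834    0.       88.7303 -131.8052]
0.07 -135 12 [ 0.147   0.147  -0.9781] [  -1.2097    6.4763   86.4511    8.7998   78.8343 -137.2941]
0.07 -150 0 [-0.  0. -1.] [   3.1948   14.0863   77.1834    0.       88.7303 -116.8052]
0.07 -150 12 [ 0.1801  0.104  -0.9781] [   0.1626    4.9304   88.1006    6.1045   76.5957 -120.7143]
```

```bash
cat >> h.py <<'E'
def hori(yaw,tilt=0):
    return (Rot.from_euler("xyz",[180,0,yaw],degrees=True)*Rot.from_euler("y",-tilt,degrees=True)).as_euler("xyz",degrees=True)
def st(tag=""):
    s=r.sense();print(tag,"t %.1f"%s["clock"],"F",np.round(s["contact_force"],1),"op %.4f"%s["opening"],"tcp",np.round(s["tcp_pos"],4),flush=True);return s
E
python3 - <<'E'
from h import *
o=hori(-125,5); h=np.array([.6435,.250,.080])
print(r.inverse_kinematics(tcp([.645,.07,.08],o),o))
r.reach(tcp(h+[0,-.03,.16],o),o); st("above")
r.servo_line(tcp(h+[0,0,.10],o),speed=.2)
r.servo_line(tcp(h,o),speed=.12); st("at")
r.grab(25); st("grip")
d=np.array([.0087,-1,0])
r.servo_line(tcp(h+d*.03,o),speed=.08); st()
r.servo_line(tcp(h+d*.165,o),speed=.12); st()
for k in (.170,.174,.177,.180,.183): r.servo_line(tcp(h+d*k,o),speed=.05); st(k)
s=r.snapshot("scene");cv2.imwrite("pics/s2.png",cv2.resize(s["frame"][120:280,330:500,::-1],None,fx=3,fy=3))
E
```

```text
[   1.13110383   11.43616741   80.25244223    4.04980245   85.36986639
 -144.09226123]
above t 6.7 F [ 0.8 -0.4 -0.1] op 0.0881 tcp [0.6353 0.2082 0.4026]
at t 8.2 F [-0.2 -0.1  0.1] op 0.0878 tcp [0.6357 0.2384 0.2437]
grip t 9.3 F [ 0.3  0.1 -0.3] op 0.0178 tcp [0.6354 0.2383 0.2424]
 t 9.8 F [-0.5 -3.   2.1] op 0.0174 tcp [0.6356 0.2075 0.2424]
 t 11.1 F [-2.8 -2.9  0.8] op 0.0173 tcp [0.6367 0.073  0.2424]
0.17 t 11.3 F [-2.3  0.6  1.1] op 0.0169 tcp [0.6368 0.0683 0.2424]
0.174 t 11.6 F [-0.1 -1.2  0.1] op 0.0170 tcp [0.6369 0.064  0.2423]
0.177 t 11.8 F [-2.2 -2.6 -0.5] op 0.0171 tcp [0.6369 0.0606 0.2423]
0.18 t 12.1 F [ 0.1 -0.6 -0.6] op 0.0168 tcp [0.637  0.058  0.2423]
0.183 t 12.3 F [-0.3  2.1 -1.6] op 0.0173 tcp [0.637  0.0556 0.2423]
```

```bash
python3 - <<'E'
from h import *
import pickle
o=hori(-125,5); h=np.array([.6435,.250,.080]); d=np.array([.0087,-1,0])
r.wait(.2);st(); r.servo_line(tcp(h+d*.180,o),speed=.05); r.wait(.2); st()
r.let_go(); r.servo_line(tcp(h+d*.180+[0,0,.1],o),speed=.25)
r.reach([.58,.03,.42],[180,0,90]); s=r.snapshot("wrist"); pickle.dump(s,open("w2.pkl","wb")); cv2.imwrite("pics/w2.png",s["frame"][:,:,::-1]);st()
a=r.snapshot("scene"); b=r.snapshot("side"); print(discs(a),discs(b))
pickle.dump((a,b),open("ab2.pkl","wb"))
E
```

```text
t 12.6 F [ 0.3  2.4 -1.3] op 0.0172 tcp [0.6369 0.0556 0.2423]
 t 13.0 F [ 0.1 -0.1 -1.7] op 0.0172 tcp [0.6369 0.0583 0.2423]
 t 16.9 F [ 0.2 -0.7  0.5] op 0.0877 tcp [0.58   0.03   0.4196]
[(np.float64(0.4311), np.float64(-0.1015), False), (np.float64(0.438), np.float64(-0.3325), True), (np.float64(0.4393), np.float64(-0.2203), False), (np.float64(0.5803), np.float64(-0.2062), False), (np.float64(0.584), np.float64(-0.3387), False)] [(np.float64(0.4334), np.float64(-0.1037), False), (np.float64(0.4403), np.float64(-0.3341), True), (np.float64(0.4415), np.float64(-0.2222), False), (np.float64(0.5821), np.float64(-0.2083), False), (np.float64(0.5857), np.float64(-0.3406), False)]
```

View pics/w2.png

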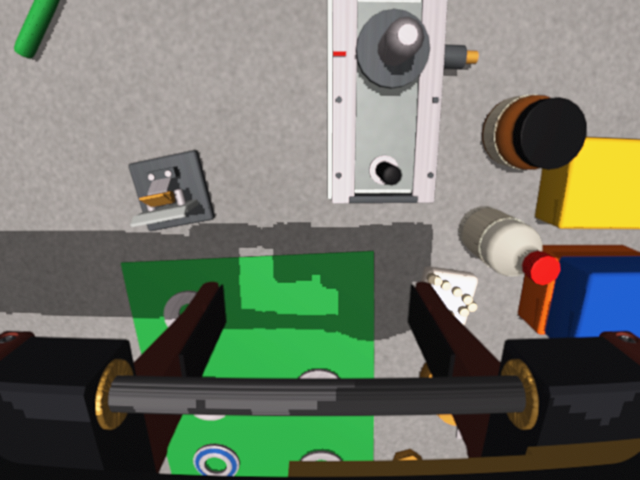

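w2 shows the carrier at the load mark: the red mark is at (340,54) beside the arbor flange at (393,47), the arbor tip is at (407,34) and the handle at (390,174). All the discs are still on the mat.

```bash
cat > arb.py <<'E'
from h import *
import pickle
np.set_printoptions(precision=4,suppress=True)
s=pickle.load(open("w2.pkl","rb"));a,b=pickle.load(open("ab2.pkl","rb"))
def circ(s,c,z,rad,lo,hi):
    # edge points of flange: radial gradient search around predicted circle centre
    g=cv2.GaussianBlur(cv2.cvtColor(s["frame"],cv2.COLOR_RGB2GRAY),(0,0),.8).astype(np.float32)
    pts=[]
    for an in np.radians(np.arange(lo,hi,4)):
        rr=np.arange(rad-.010,rad+.010,.0005)
        X=np.c_[c[0]+rr*np.cos(an),c[1]+rr*np.sin(an),np.full(len(rr),z)]
        p=proj(s,X); v=cv2.remap(g,p[:,0].astype(np.float32)[None],p[:,1].astype(np.float32)[None],cv2.INTER_LINEAR)[0]
        dv=np.diff(v); i=np.argmax(dv)
        if dv[i]>1: pts.append(X[i,:2])
    P=np.array(pts); A=np.c_[2*P,np.ones(len(P))]; q=np.linalg.lstsq(A,(P**2).sum(1),rcond=None)[0]
    for _ in range(3):
        R=np.sqrt(q[2]+q[0]**2+q[1]**2); e=abs(np.linalg.norm(P-q[:2],axis=1)-R); k=e<max(.0012,np.median(e)*1.5)
        A=np.c_[2*P[k],np.ones(k.sum())]; q=np.linalg.lstsq(A,(P[k]**2).sum(1),rcond=None)[0]
    return q[:2],np.sqrt(q[2]+q[:2]@q[:2]),k.sum(),len(P)
print("wrist flange",cast(s,[(393,47)],.056),"tip",cast(s,[(407,34)],.108),"handle",cast(s,[(390,174)],.074),"mark",cast(s,[(340,54)],.031))
print("wrist fit",circ(s,(.644,.173),.056,.0315,0,360))
for n,q in(("scene",a),("side",b)):
    print(n,proj(q,[[.644,.173,.056],[.644,.173,.108]]).ravel(),circ(q,(.644,.173),.056,.0315,-180,180))
f=lambda s,c,k:cv2.resize(s["frame"][c[1]-35:c[1]+35,c[0]-38:c[0]+38,::-1],None,fx=5,fy=5,interpolation=cv2.INTER_CUBIC)
c1=proj(a,[.644,.173,.08])[0].astype(int);c2=proj(b,[.644,.173,.08])[0].astype(int);print(c1,c2)
cv2.imwrite("pics/c4.png",np.hstack([f(a,c1,5),f(b,c2,5)]))
E
python3 arb.py
```

```text
wrist flange [[0.6435 0.1765 0.056 ]] tip [[0.6434 0.1757 0.108 ]] handle [[0.6426 0.0721 0.074 ]] mark [[0.6005 0.1748 0.031 ]]
wrist fit (array([0.6432, 0.1731]), np.float64(0.032570067440350105), np.int64(61), 90)
scene [401.2524 212.5472 404.353  199.9449] (array([0.6464, 0.1683]), np.float64(0.03516705200271923), np.int64(58), 90)
side [343.0889 182.3249 343.8485 167.4617] (array([0.643 , 0.1678]), np.float64(0.031650119454763245), np.int64(49), 72)
[402 206] [343 175]
```

View pics/c4.png

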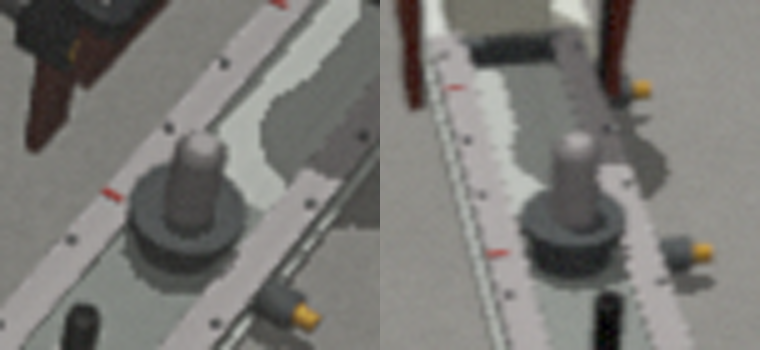

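Arbor tip predictions for (.644,.173,.108) match both fixed cameras to within half a pixel, but the wrist camera reads about 3 mm further in +y. I'll calibrate against the robot by gripping disc5 in two directions and then re-imaging it.

```bash
python3 - <<'E'
from h import *
import pickle
np.set_printoptions(precision=4,suppress=True)
p=np.array([.4391,-.3333])
z=.0235
o1=hori(90);o2=hori(180)
r.reach(tcp([*p,.08],o2),o2); r.servo_line(tcp([*p,z],o2),speed=.12); st("down")
r.grab(8); st("g1"); r.let_go()
r.servo_line(tcp([*p,.035],o2),speed=.1)
r.reach(tcp([*p,.035],o1),o1); r.servo_line(tcp([*p,z],o1),speed=.1); r.grab(8); st("g2"); r.let_go()
r.servo_line(tcp([*p,.06],o1),speed=.2)
q=tcp([.42,-.24,.22],o1); r.reach(q,o1)
w=r.snapshot("wrist")
r.reach([.33,.02,.38],o1)
a=r.snapshot("scene");b=r.snapshot("side");st()
print(discs(a));print(discs(b));print(discs(w))
cv2.imwrite("pics/w3.png",w["frame"][:,:,::-1])
E
```

```text
down t 19.6 F [-0.2  0.6  0.3] op 0.0878 tcp [ 0.4392 -0.3331  0.1862]
g1 t 20.1 F [-0.3 -0.1  0.2] op 0.0628 tcp [ 0.4391 -0.3333  0.1865]
g2 t 23.2 F [ 0.6  0.2 -0.2] op 0.0627 tcp [ 0.4391 -0.3333  0.1865]
 t 26.1 F [ 0.9  0.1 -0.4] op 0.0878 tcp [0.3306 0.0192 0.3797]
[(np.float64(0.4313), np.float64(-0.1015), False), (np.float64(0.4372), np.float64(-0.3333), True), (np.float64(0.4392), np.float64(-0.2204), False), (np.float64(0.5803), np.float64(-0.2062), False), (np.float64(0.5839), np.float64(-0.3388), False)]
[(np.float64(0.4337), np.float64(-0.1033), False), (np.float64(0.4395), np.float64(-0.3352), True), (np.float64(0.4415), np.float64(-0.2221), False), (np.float64(0.5821), np.float64(-0.2083), False), (np.float64(0.5857), np.float64(-0.3406), False)]
[(np.float64(0.4327), np.float64(-0.0995), False), (np.float64(0.4388), np.float64(-0.3314), True), (np.float64(0.4409), np.float64(-0.2181), False), (np.float64(0.5815), np.float64(-0.2042), False)]
```

```bash
cat >> h.py <<'E'
ARB=np.array([.644,.174])
def pick(p,z,o,squeeze=30):
    r.reach(tcp([*p,.075],o),o); r.servo_line(tcp([*p,z],o),speed=.12); r.grab(squeeze); s=st("grip")
    if not .058<s["opening"]<.067: print("BAD GRIP")
    r.servo_line(tcp([*p,.09],o),speed=.2)
def place(off,slot,o,xy,ztop=.118,drop=.0012):
    """off: grasp height above disc bottom when flat; guarded descent, steps with force correction"""
    xy=np.array(xy,float); z=ztop+off; zf=.056+.009*slot+off+drop
    r.servo_line(tcp([*xy,z],o),speed=.2); r.wait(.15); f0=r.sense()["contact_force"]
    while z>zf+1e-6:
        z=max(zf,z-.006); r.servo_line(tcp([*xy,z],o),speed=.06); r.wait(.05)
        f=r.sense()["contact_force"]-f0; 
        if np.linalg.norm(f)>4: print("z %.4f"%z,"f",np.round(f,1))
        if np.abs(f).max()>25: print("STOP");return False,xy
        l=f[:2]; n=np.linalg.norm(l)
        if n>4: xy=xy+l/n*min(.001,.0002*n)
    st("placed")
    return True,xy
E
python3 - <<'E'
from h import *
o=hori(90)
pick([.4391,-.3333],.0235,o)
r.reach(tcp([*ARB,.165],o),o); r.servo_line(tcp([*ARB,.1385],o),speed=.15)
w=r.snapshot("wrist");cv2.imwrite("pics/w4.png",w["frame"][:,:,::-1]);a=r.snapshot("scene");b=r.snapshot("side")
f=lambda s,k:cv2.resize(s["frame"][k[1]-40:k[1]+40,k[0]-40:k[0]+40,::-1],None,fx=4,fy=4,interpolation=cv2.INTER_CUBIC)
cv2.imwrite("pics/c5.png",np.hstack([f(a,(402,200)),f(b,(343,170))]));st()
E
```

```text
grip t 28.6 F [1.1 0.5 0.8] op 0.0624 tcp [ 0.4391 -0.3333  0.1866]
 t 31.6 F [-0.9  0.6  0.1] op 0.0617 tcp [0.6442 0.1737 0.3026]
```

View pics/w4.png

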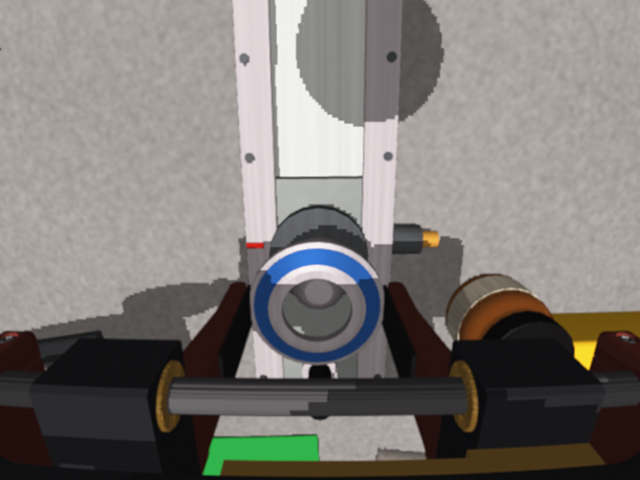

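w4 shows disc5 held crown up with the arbor tip, at about (320,291), visible through its hole, whose centre is about (317,304).

```bash
python3 - <<'E'
from h import *
w=r.snapshot("wrist"); t=r.sense()["tcp_pos"]
print("pred tip",proj(w,[[*ARB,.108]]),"pred hole ctr (crown top z)",proj(w,[[t[0],t[1],.1385-.0205+.009]]), "cast tip",cast(w,[(320,291)],.108))
o=hori(90)
print(place(.0205,0,o,ARB,ztop=.118))
r.wait(.2); r.let_go(); st("released")
s=r.snapshot("wrist");cv2.imwrite("pics/w5.png",s["frame"][150:400,180:460,::-1])
E
```

```text
pred tip [[316.45238612 294.30661519]] pred hole ctr (crown top z) [[316.89995632 312.4170407 ]] cast tip [[0.64579232 0.17583067 0.108     ]]
placed t 35.4 F [-0.4 -0.  -1.1] op 0.0619 tcp [0.644  0.174  0.2408]
(True, array([0.644, 0.174]))
released t 36.1 F [-0.6 -0.2 -0.5] op 0.0878 tcp [0.644  0.174  0.2407]
```

View pics/w5.png

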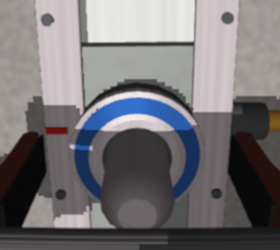

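Disc5 is seated crown up, with no contact force during the descent. Next is slot 2, the hollow-up disc nearest the clip, placed directly.

```bash
cat >> h.py <<'E'
ARB=np.array([.6445,.174])
CAM={"scene":np.array([.0019,0]),"side":np.array([-.0004,.0019])}
def find():
    D=[discs(r.snapshot(n)) for n in("scene","side")]
    A=[np.array([d[:2] for d in D[i]])+CAM[n] for i,n in enumerate(("scene","side"))]
    print(np.round(A[0],4).tolist(),np.round(A[1],4).tolist(),flush=True)
    return A
def nearest(A,p):
    q=[a[np.argmin(np.linalg.norm(a-p,axis=1))] for a in A]; d=np.linalg.norm(q[0]-q[1])
    if d>.0025: print("views disagree",d)
    return (q[0]+q[1])/2
E
python3 - <<'E'
from h import *
o=hori(90)
r.servo_line(tcp([*ARB,.15],o),speed=.25)
A=find(); p=nearest(A,[.433,-.101]);print(p)
pick(p,.023,o)
r.reach(tcp([*ARB,.16],o),o)
print(place(.020,1,o,ARB))
r.wait(.1); r.let_go(); st("released")
r.servo_line(tcp([*ARB,.16],o),speed=.25)
s=r.snapshot("wrist");cv2.imwrite("pics/w6.png",s["frame"][150:400,180:460,::-1])
E
```

```text
[[0.4331, -0.1016], [0.4412, -0.2203], [0.5822, -0.2062], [0.5858, -0.3388]] [[0.4331, -0.1014], [0.4411, -0.2202], [0.5818, -0.2066], [0.5853, -0.3387]]
[ 0.4331 -0.1015]
grip t 39.2 F [0.4 0.5 0.5] op 0.0620 tcp [ 0.4331 -0.1015  0.186 ]
placed t 44.1 F [-0.2  0.2 -0.8] op 0.0623 tcp [0.6445 0.174  0.249 ]
(True, array([0.6445, 0.174 ]))
released t 44.8 F [ 0.1 -0.2  0.6] op 0.0879 tcp [0.6445 0.174  0.2492]
```

View pics/w6.png

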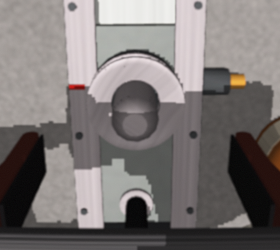

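Disc 2 is seated hollow up. Next is the flip, so I check reach and bowl clearance for tilted clip poses first.

```bash
cat >> h.py <<'E'
PHI=20.; TH=np.radians(10.2); CX=np.array([np.cos(TH),np.sin(TH),0]); CY=np.array([-np.sin(TH),np.cos(TH),0]); Z=np.array([0,0,1.])
ORG=np.array([.4288,.0335,0])
def clip_o(s):
    d=s*CY*np.cos(np.radians(PHI))-Z*np.sin(np.radians(PHI)); return ori(d,s*CX)
def tc(C,o,d):
    return np.array(C)-(.163+d)*Rot.from_euler("xyz",o,degrees=True).as_matrix()[:,2]
SEATC=ORG+.0025*CY+.062*Z
E
python3 - <<'E'
from h import *
np.set_printoptions(precision=1,suppress=True)
a=r.snapshot("scene");b=r.snapshot("side")
print(np.round(cast(a,[(370,112),(370,123),(342,155),(304,159)],.03),3)[:,:2].tolist(), np.round(cast(b,[(249,145),(250,182),(224,197)],.03),3)[:,:2].tolist())
I=r.inverse_kinematics
print("pick",I(tc([.441,-.22,.0095],hori(90,20),.0168),hori(90,20)))
for s in(1,-1):
    o=clip_o(s)
    for dz in (0,.045,.09): print("clip",s,dz,I(tc(SEATC+Z*dz,o,.0168 if s>0 else .010),o))
    dd=Rot.from_euler("xyz",o,degrees=True).as_matrix()[:,2]
    print("back",s,I(tc(SEATC-.09*dd,o,.01),o))
for y in (180,-150,150): o=hori(y,20); print("arb",y,I(tc([*ARB,.15],o,.01),o),I(tc([*ARB,.08],o,.01),o))
E
```

```text
[[0.336, 0.485], [0.366, 0.441], [0.38, 0.271], [0.301, 0.188]] [[0.377, 0.458], [0.374, 0.245], [0.296, 0.18]]
pick [-17.2 -13.2 112.3 -19.7  75.6 -13.2]
clip 1 0 [-33.8  16.3 100.   48.6 115.8 -44.3]
clip 1 0.045 [-33.8  12.2  99.4  50.4 118.8 -40.3]
clip 1 0.09 [-33.8   8.7  98.2  52.6 121.7 -36. ]
back 1 [-39.1  20.9  90.7  46.6 122.4 -44.1]
clip -1 0 [  39.5    9.5  108.4  -57.7  104.3 -142.7]
clip -1 0.045 [  39.5    4.9  107.8  -59.   107.  -147.3]
clip -1 0.09 None
back -1 [  47.1   13.4   99.9  -54.4  112.5 -142.6]
arb 180 [ 14.7  -1.3  87.6  -5.2  74.4 -74.7] [ 14.7   0.5  92.9  -5.4  67.3 -74. ]
arb -150 [   8.5   -1.4   87.6    7.4   75.2 -112.2] [   8.5    0.5   92.9    7.8   68.1 -113.2]
arb 150 [ 19.8   4.1  82.1 -15.3  81.  -39.5] [ 19.8   5.9  87.4 -15.8  74.2 -37.5]
```

```bash
cat >> h.py <<'E'
def to_clip(p):
    o=hori(90,PHI); d=.0168
    r.reach(tc([*p,.075],o,d),o); r.servo_line(tc([*p,.0095],o,d),speed=.12); r.grab(35); s=st("grip")
    if not .058<s["opening"]<.067: print("BAD GRIP"); return False
    r.servo_line(tc([*p,.12],o,d),speed=.2)
    o=clip_o(1); up=SEATC+.001*CY
    r.reach(tc(up+Z*.10-CY*.03,o,d),o); r.servo_line(tc(up+Z*.075,o,d),speed=.15); r.wait(.15); f0=r.sense()["contact_force"]
    z=.05
    r.servo_line(tc(up+Z*z,o,d),speed=.15)
    while z>1e-6:
        z=max(0,z-.006); r.servo_line(tc((up if z>.015 else SEATC)+Z*z,o,d),speed=.06)
        s=r.sense(); f=s["contact_force"]-f0; print("z %.3f f"%z,np.round(f,1),"op %.4f"%s["opening"],flush=True)
        if np.linalg.norm(f)>38: print("STOP"); return False
    return True
E
python3 - <<'E'
from h import *
A=find(); p=nearest(A,[.441,-.22]); print(to_clip(p)); st()
for n,c in (("scene",(308,205)),("side",(275,222))):
    s=r.snapshot(n); cv2.imwrite(f"pics/k_{n}.png",cv2.resize(s["frame"][c[1]-50:c[1]+50,c[0]-60:c[0]+60,::-1],None,fx=3.2,fy=3.2,interpolation=cv2.INTER_CUBIC))
cv2.imwrite("pics/k.png",np.hstack([cv2.imread("pics/k_scene.png"),cv2.imread("pics/k_side.png")]))
E
```

```text
[[0.4412, -0.2203], [0.5822, -0.2062], [0.5858, -0.3388]] [[0.4411, -0.2202], [0.5818, -0.2064], [0.5853, -0.3387]]
grip t 48.4 F [ 0.1 -0.1 -0.1] op 0.0624 tcp [ 0.4412 -0.1588  0.1785]
z 0.044 f [-0.6  1.2 -1.5] op 0.0623
z 0.038 f [ 0.1  0.6 -0.7] op 0.0625
z 0.032 f [ 0.1  0.5 -0.4] op 0.0624
z 0.026 f [-0.2  1.5 -0.8] op 0.0626
z 0.020 f [0.8 0.7 0.1] op 0.0625
z 0.014 f [ 0.3  0.3 -0.6] op 0.0624
z 0.008 f [ 2.1  1.4 -1.3] op 0.0626
z 0.002 f [ 1.  -0.8  1.5] op 0.0623
z 0.000 f [ 0.9 -0.5  4.7] op 0.0626
True
 t 53.3 F [ 0.6 -1.2  4.5] op 0.0626 tcp [ 0.4584 -0.1305  0.124 ]
```

View pics/k.png

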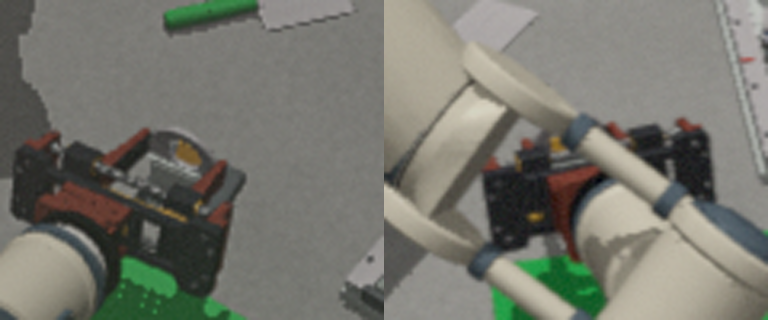

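Through the plate side, scene crop (180,150) shows the disc standing, with the brass nose visible through its hole, so it is between plate and nose. I release and look from the other side.

```bash
python3 - <<'E'
from h import *
o=clip_o(1); zt=Rot.from_euler("xyz",o,degrees=True).as_matrix()[:,2]; d=.0168
r.let_go(); st("rel")
r.servo_line(tc(SEATC-.10*zt,o,d),speed=.2)
o0=hori(90); r.reach(tcp([.44,.03,.22],o0),o0)
o=clip_o(-1); zt=Rot.from_euler("xyz",o,degrees=True).as_matrix()[:,2]
r.reach(tc(SEATC-.10*zt,o,.01),o); st("behind")
w=r.snapshot("wrist"); cv2.imwrite("pics/w7.png",w["frame"][:,:,::-1])
print("pred disc centre",proj(w,[SEATC]),"x edges",proj(w,[SEATC+.032*CX,SEATC-.032*CX,SEATC+.032*Z]).round(1).tolist())
E
```

```text
rel t 54.0 F [ 0.3  0.4 -0.5] op 0.0876 tcp [ 0.4582 -0.1303  0.1234]
behind t 57.7 F [0.  0.3 0.7] op 0.0876 tcp [0.3834 0.2879 0.1551]
pred disc centre [[316.205881   243.54468145]] x edges [[270.8, 243.6], [361.6, 243.5], [316.2, 204.8]]
```

View pics/w7.png

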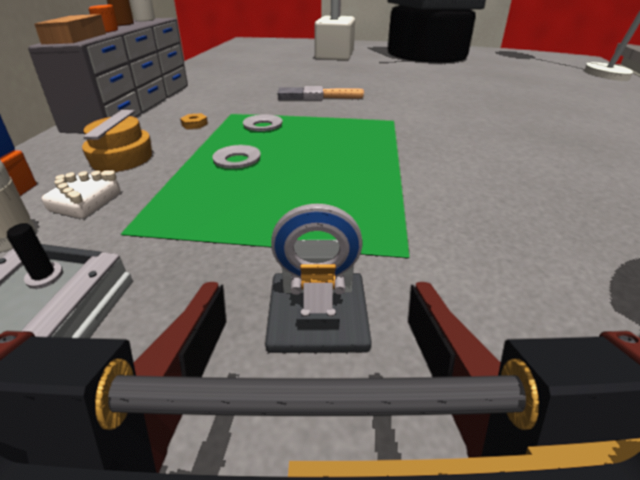

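w7 shows the disc standing properly in the clip, crown (blue band) towards me, centred at (316,244) as predicted. I take it from this side and stack it in slot 3.

```bash
cat >> h.py <<'E'
def from_clip():
    o=clip_o(-1); d=.010
    r.servo_line(tc(SEATC,o,d),speed=.12); st("at clip"); r.grab(40); s=st("grip")
    if not .058<s["opening"]<.067: print("BAD GRIP"); return False
    r.servo_line(tc(SEATC+Z*.043,o,d),speed=.08); st("lift")
    r.servo_line(tc(SEATC+Z*.043+CY*.04,o,d),speed=.15)
    o=hori(180,PHI); r.reach(tc([*ARB,.19],o,d),o); return True
def place2(slot,o,d,ztop=.118,drop=.0012):
    xy=ARB.copy(); e=.0025; z=ztop+e; zf=.056+.009*slot+e+drop
    r.servo_line(tc([*xy,z],o,d),speed=.2); r.wait(.15); f0=r.sense()["contact_force"]
    while z>zf+1e-6:
        z=max(zf,z-.006); r.servo_line(tc([*xy,z],o,d),speed=.06); r.wait(.05)
        f=r.sense()["contact_force"]-f0; l=f[:2]; n=np.linalg.norm(l)
        if np.linalg.norm(f)>4: print("z %.4f"%z,"f",np.round(f,1),flush=True)
        if np.abs(f).max()>20: print("STOP"); return False
        if n>4: xy=xy+l/n*min(.001,.0002*n)
    st("placed"); return True
E
python3 - <<'E'
from h import *
if from_clip():
    st("above arbor"); o=hori(180,PHI)
    a=r.snapshot("scene");b=r.snapshot("side");w=r.snapshot("wrist")
    f=lambda s,k:cv2.resize(s["frame"][k[1]-45:k[1]+45,k[0]-40:k[0]+40,::-1],None,fx=4,fy=4,interpolation=cv2.INTER_CUBIC)
    cv2.imwrite("pics/c8.png",np.hstack([f(a,(405,195)),f(b,(343,165)),w["frame"][120:480,240:400,::-1]]))
E
```

```text
at clip t 58.7 F [-0.1  0.4  0.5] op 0.0878 tcp [0.3997 0.1963 0.1216]
grip t 59.2 F [-0.1  1.4  1.3] op 0.0621 tcp [0.3996 0.1962 0.1213]
lift t 59.9 F [-0.1 -0.5 -0.7] op 0.0624 tcp [0.3995 0.1959 0.1643]
above arbor t 61.5 F [ 0.2  0.3 -1.5] op 0.0627 tcp [0.5848 0.1737 0.3505]
```

View pics/c8.png

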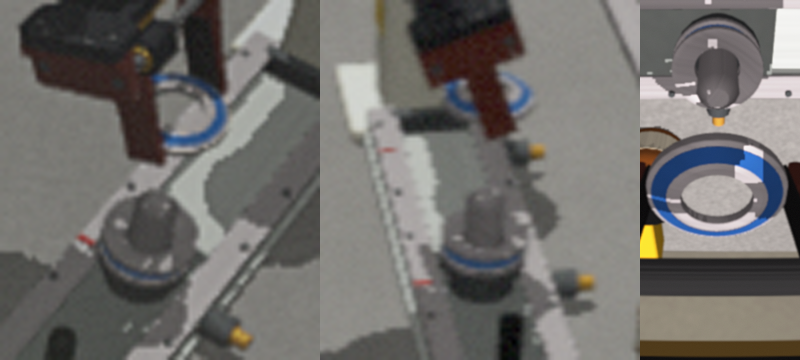

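The disc is held crown up and level (blue band visible in all three views), and the two lower discs are seated. Placing it in slot 3.

```bash
python3 - <<'E'
from h import *
o=hori(180,PHI)
if place2(2,o,.010):
    r.wait(.1); r.let_go(); st("rel")
    r.servo_line(tc([*ARB,.15],o,.010),speed=.25)
    r.reach(tcp([*(ARB+[-.03,-.10]),.19],hori(90)),hori(90))
    A=find()
    w=r.snapshot("wrist");cv2.imwrite("pics/w9.png",w["frame"][:,:,::-1])
    # blue pixels near stack => crown up on top; disc top expected at z=.056+27mm
    hsv=cv2.cvtColor(w["frame"],cv2.COLOR_RGB2HSV); m=cv2.inRange(hsv,(100,110,50),(130,255,255))
    c=proj(w,[[*ARB,.078]])[0]; ys,xs=np.nonzero(m); k=(abs(xs-c[0])<120)&(abs(ys-c[1])<120)
    print(c,k.sum(), cv2.fitEllipse(cv2.convexHull(np.c_[xs[k],ys[k]].astype(np.int32))) if k.sum()>20 else None)
E
```

```text
z 0.0777 f [-0.4 -0.6  6.4]
placed t 64.7 F [-0.3 -1.   5.1] op 0.0626 tcp [0.5855 0.174  0.241 ]
rel t 65.4 F [ 0.2 -0.5  0.2] op 0.0873 tcp [0.5853 0.174  0.2401]
[[0.5823, -0.2062], [0.5858, -0.3389]] [[0.5817, -0.2063], [0.5853, -0.3387]]
[364.98467242  97.45828145] 2556 ((363.98333740234375, 94.1358871459961), (91.11967468261719, 96.03721618652344), 13.434343338012695)
```

```bash
python3 - <<'E'
from h import *
o=hori(90)
A=find(); p=nearest(A,[.582,-.206])
pick(p,.023,o)
r.reach(tcp([*ARB,.17],o),o)
ok,_=place(.020,3,o,ARB)
if ok:
    r.wait(.1); r.let_go(); st("rel"); r.servo_line(tcp([*ARB,.17],o),speed=.25)
    w=r.snapshot("wrist");cv2.imwrite("pics/w10.png",w["frame"][:,:,::-1])
    A=find(); p=nearest(A,[.5856,-.3388]); print(r.inverse_kinematics(tc([*p,.0095],hori(90,PHI),.0168),hori(90,PHI)))
    if to_clip(p):
        o=clip_o(1); zt=Rot.from_euler("xyz",o,degrees=True).as_matrix()[:,2]
        r.let_go(); st("rel"); r.servo_line(tc(SEATC-.10*zt,o,.0168),speed=.2)
        o0=hori(90); r.reach(tcp([.44,.03,.22],o0),o0)
        o=clip_o(-1); zt=Rot.from_euler("xyz",o,degrees=True).as_matrix()[:,2]
        r.reach(tc(SEATC-.10*zt,o,.01),o); st("behind")
        w=r.snapshot("wrist"); cv2.imwrite("pics/w11.png",w["frame"][:,:,::-1])
        hsv=cv2.cvtColor(w["frame"],cv2.COLOR_RGB2HSV); m=cv2.inRange(hsv,(100,110,50),(130,255,255))[180:300,240:400]
        ys,xs=np.nonzero(m); print(m.astype(bool).sum(),cv2.fitEllipse(cv2.convexHull(np.c_[xs+240,ys+180].astype(np.int32))))
        v=cv2.imread("pics/w7.png"); m=cv2.inRange(cv2.cvtColor(v,cv2.COLOR_BGR2HSV),(100,110,50),(130,255,255))[180:300,240:400]
        ys,xs=np.nonzero(m); print("ref",m.astype(bool).sum(),cv2.fitEllipse(cv2.convexHull(np.c_[xs+240,ys+180].astype(np.int32))))
E
```

```text
[[0.5822, -0.2062], [0.5858, -0.3388]] [[0.5818, -0.2064], [0.5853, -0.3387]]
grip t 69.6 F [-0.6  0.2 -0.5] op 0.0628 tcp [ 0.582  -0.2063  0.186 ]
placed t 73.8 F [ 0.8  0.7 -1.5] op 0.0629 tcp [0.6445 0.174  0.267 ]
rel t 74.5 F [0.2 0.2 0.6] op 0.0879 tcp [0.6445 0.174  0.2672]
[[0.5858, -0.3388]] [[0.5853, -0.3387]]
[-23.70947984  13.70401815  85.33963856 -19.0596484   73.52936475
 -19.45451926]
grip t 78.1 F [ 0.  -0.6 -0.5] op 0.0629 tcp [ 0.5855 -0.2773  0.1784]
z 0.044 f [-0.1 -0.5 -0. ] op 0.0629
z 0.038 f [-0.1  0.4  0.3] op 0.0628
z 0.032 f [-0.4  0.4  0.1] op 0.0627
z 0.026 f [-0.2  0.1  0.4] op 0.0629
z 0.020 f [ 0.  -0.3  0.3] op 0.0625
z 0.014 f [0.1 0.4 0.3] op 0.0625
z 0.008 f [2.1 0.3 0.1] op 0.0626
z 0.002 f [1.2 0.3 1.9] op 0.0627
z 0.000 f [ 0.4 -1.4  5.9] op 0.0626
rel t 83.9 F [0.4 0.1 0.1] op 0.0877 tcp [ 0.4583 -0.1303  0.1234]
behind t 87.5 F [ 0.8 -0.9  0.2] op 0.0877 tcp [0.3834 0.2879 0.1551]
1525 ((316.3408508300781, 244.62149047851562), (65.93689727783203, 83.7004623413086), 89.5741195678711)
ref 1533 ((316.335693359375, 244.68234252929688), (65.98146057128906, 83.75729370117188), 89.61153411865234)
```

The second flip matches the first one within 0.1 px. Next I take it, stack it in slot 5 and check the stack.

```bash
python3 - <<'E'
from h import *
if from_clip():
    o=hori(180,PHI)
    if place2(4,o,.010):
        r.wait(.1); r.let_go(); st("rel")
        r.servo_line(tc([*ARB,.17],o,.010),speed=.25)
        o=hori(90); r.reach(tcp([.58,.03,.25],o),o); st()
        a=r.snapshot("scene");b=r.snapshot("side");w=r.snapshot("wrist")
        f=lambda s,k:cv2.resize(s["frame"][k[1]-45:k[1]+45,k[0]-45:k[0]+45,::-1],None,fx=4,fy=4,interpolation=cv2.INTER_CUBIC)
        cv2.imwrite("pics/c12.png",np.hstack([f(a,(405,205)),f(b,(343,175))]))
        cv2.imwrite("pics/w12.png",w["frame"][:,:,::-1])
        for n,s in(("scene",a),("side",b),("wrist",w)):
            m=cv2.inRange(cv2.cvtColor(s["frame"],cv2.COLOR_RGB2HSV),(100,110,50),(130,255,255)); c=proj(s,[[*ARB,.097]])[0]
            k,l,sx,_=cv2.connectedComponentsWithStats(m); 
            ys,xs=np.nonzero(m); q=(abs(xs-c[0])<60)&(abs(ys-c[1])<50); print(n,c,q.sum(),cv2.fitEllipse(cv2.convexHull(np.c_[xs[q],ys[q]].astype(np.int32))))
E
```

```text
at clip t 88.6 F [ 0.2 -0.7  0.3] op 0.0879 tcp [0.3997 0.1963 0.1215]
grip t 89.1 F [-0.6  2.4  0.6] op 0.0626 tcp [0.3996 0.1962 0.1213]
lift t 89.8 F [ 0.7 -0.3 -0.9] op 0.0626 tcp [0.3995 0.1958 0.1643]
placed t 93.5 F [-0.6 -0.6  0.8] op 0.0630 tcp [0.5852 0.174  0.2582]
rel t 94.2 F [ 0.1  0.4 -0.3] op 0.0877 tcp [0.5853 0.174  0.2583]
 t 95.8 F [0.2 0.1 0. ] op 0.0878 tcp [0.5801 0.0302 0.4115]
scene [404.04808946 202.54411515] 78 ((403.17755126953125, 201.6557159423828), (16.124465942382812, 21.920421600341797), 101.29125213623047)
side [343.79574028 170.45601207] 68 ((343.4536437988281, 174.73435974121094), (19.218326568603516, 25.011106491088867), 5.933365821838379)
wrist [407.79406618  38.46534573] 1822 ((406.2632751464844, 35.87434768676758), (79.76739501953125, 86.87045288085938), 11.964764595031738)
```

View pics/c12.png

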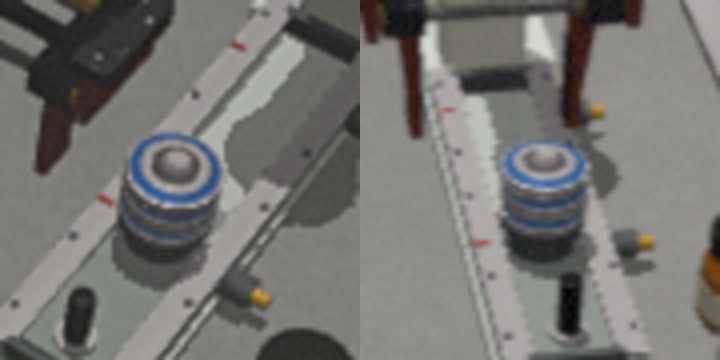

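The stack of five looks right in both views: blue bands crown up at slots 1, 3 and 5, pairs rim to rim, still at the red load mark. Now I slide it back.

```bash
python3 - <<'E'
from h import *
o=hori(-125,5); h=np.array([.6435,.250,.080]); d=np.array([.0087,-1,0]); L=h+d*.18
r.reach(tcp(L+[0,0,.12],o),o); r.servo_line(tcp(L,o),speed=.12); st("at"); r.grab(25); st("grip"); r.wait(.2); st()
r.servo_line(tcp(L-d*.010,o),speed=.03); st()
r.servo_line(tcp(L-d*.165,o),speed=.08); st("165")
for k in (.170,.174,.177,.180): r.servo_line(tcp(L-d*k,o),speed=.03); r.wait(.25); st(k)
E
```

```text
at t 99.3 F [ 0.4  0.2 -1.2] op 0.0880 tcp [0.6372 0.0584 0.2437]
grip t 100.3 F [-0.7  0.7  0.1] op 0.0173 tcp [0.6369 0.0583 0.2423]
 t 100.5 F [-0.5  0.1 -0. ] op 0.0174 tcp [0.6369 0.0583 0.2424]
 t 101.0 F [-1.  -3.6  0.5] op 0.0174 tcp [0.6368 0.068  0.2423]
165 t 103.1 F [-0.6 -5.8  0.4] op 0.0169 tcp [0.6355 0.2232 0.2424]
0.17 t 103.7 F [ 0.3 -0.7 -0.2] op 0.0169 tcp [0.6354 0.2287 0.2424]
0.174 t 104.2 F [-0.4 -0.8 -0.6] op 0.0172 tcp [0.6354 0.2324 0.2423]
0.177 t 104.7 F [ 1.2 -0.2 -0.1] op 0.0173 tcp [0.6353 0.2357 0.2424]
0.18 t 105.2 F [ 0.5 -0.7 -0.4] op 0.0172 tcp [0.6353 0.2384 0.2424]
```

```bash
python3 - <<'E'
from h import *
import pickle
o=hori(-125,5); h=np.array([.6435,.250,.080])
r.let_go(); st("rel"); r.servo_line(tcp(h+[0,0,.12],o),speed=.2)
r.reach([.60,.13,.42],hori(-125)); w=r.snapshot("wrist"); cv2.imwrite("pics/w13.png",w["frame"][:,:,::-1])
r.reach([.35,.15,.42],hori(90)); a=r.snapshot("scene");b=r.snapshot("side"); st()
pickle.dump((a,b,w),open("end.pkl","wb"))
a0,b0=pickle.load(open("ab2.pkl","rb"))
w0=pickle.load(open("w.pkl","rb"))[0]
def handle(s,y):
    c=proj(s,[[.6442,y,.074],[.6442,y,.026]]); x0,y0=np.floor(c.min(0)-8).astype(int);x1,y1=np.ceil(c.max(0)+8).astype(int)
    g=s["frame"].max(2)[y0:y1,x0:x1]; m=(g<55).astype(np.uint8); n,l,sx,ce=cv2.connectedComponentsWithStats(m); k=1+np.argmax(sx[1:,4]); ys,xs=np.nonzero(l==k)
    top=ys.min(); q=[xs[ys<=top+3].mean()+x0,top+y0]; return cast(s,[ce[k]+[x0,y0]],.050)[0,:2], sx[k]
s0=cv2.cvtColor(cv2.imread("pics/scene0.png"),cv2.COLOR_BGR2RGB); d0=cv2.cvtColor(cv2.imread("pics/side0.png"),cv2.COLOR_BGR2RGB)
for n,e,l,i in(("scene",a,a0,s0),("side",b,b0,d0)):
    print(n,"load",handle(l,.069),"end",handle(e,.249),"start",handle({**e,"frame":i},.249))
c=lambda s,p,k:cv2.resize(s["frame"][p[1]-45:p[1]+45,p[0]-45:p[0]+45,::-1],None,fx=4,fy=4,interpolation=cv2.INTER_CUBIC)
cv2.imwrite("pics/c13.png",np.hstack([c(a,(430,175),4),c(b,(335,150),4)]))
E
```

```text
rel t 106.4 F [ 0.2 -0.5  0.2] op 0.0877 tcp [0.6353 0.2384 0.2424]
 t 110.2 F [-0.6 -0.  -0.2] op 0.0875 tcp [0.3502 0.15   0.42  ]
scene load (array([0.64253925, 0.07042779]), array([ 6,  7,  7, 14, 69], dtype=int32)) end (array([0.64089161, 0.25262331]), array([ 6,  7,  8, 14, 75], dtype=int32)) start (array([0.64139192, 0.2530297 ]), array([ 6,  7,  8, 14, 76], dtype=int32))
side load (array([0.64550916, 0.06905557]), array([ 7,  9,  5, 15, 69], dtype=int32)) end (array([0.64438664, 0.25256271]), array([ 6,  8,  6, 15, 72], dtype=int32)) start (array([0.6433453 , 0.31793778]), array([ 0,  0, 12,  8, 81], dtype=int32))
```

The view limit is reached, so I continue with numbers only. To confirm the detent by feel, I re-grip the handle and compare the restoring forces on either side.

```bash
python3 - <<'E'
from h import *
o=hori(-125,5); h=np.array([.6435,.250,.080]); d=np.array([.0087,-1,0])
r.reach(tcp(h+[0,-.01,.12],o),o); r.servo_line(tcp(h+[0,0,.06],o),speed=.2); r.servo_line(tcp(h,o),speed=.12); r.grab(25)
def F(k):
    r.servo_line(tcp(h-d*k,o),speed=.03); r.wait(.2); v=[]
    for _ in range(6): v.append(r.sense()["contact_force"][1]); r.wait(.05)
    print(k,"Fy %.2f"%np.mean(v),"y %.4f"%r.sense()["tcp_pos"][1],flush=True)
for k in (0,.001,.002,.003,.002,0,-.001,-.002,-.003,-.002,0): F(k)
st()
E
```

```text
0 Fy 0.16 y 0.2384
0.001 Fy -3.61 y 0.2393
0.002 Fy -5.12 y 0.2401
0.003 Fy -5.26 y 0.2410
0.002 Fy 0.30 y 0.2407
0 Fy 2.48 y 0.2384
-0.001 Fy 2.27 y 0.2373
-0.002 Fy 5.11 y 0.2366
-0.003 Fy 4.69 y 0.2354
-0.002 Fy -1.94 y 0.2359
0 Fy -1.26 y 0.2385
 t 122.8 F [ 0.9 -0.9 -2.8] op 0.0174 tcp [0.6353 0.2385 0.2423]
```

Restoring force is symmetric (−5.1 N at +2 mm, +5.1 N at −2 mm), so the carrier is centred in the press detent. Releasing, with a last numeric check of the stack and mat.

```bash
python3 - <<'E'
from h import *
import pickle
o=hori(-125,5); h=np.array([.6435,.250,.080])
r.let_go(); r.servo_line(tcp(h+[0,0,.12],o),speed=.2); r.reach([.35,.15,.42],hori(90)); r.wait(.3)
a,b=r.snapshot("scene"),r.snapshot("side"); print("mat",discs(a),discs(b))
P=[.6445-.0016,.354]
for n,s in(("scene",a),("side",b)):
    m=cv2.inRange(cv2.cvtColor(s["frame"],cv2.COLOR_RGB2HSV),(100,110,50),(130,255,255)); c=proj(s,[[*P,.097],[*P,.078],[*P,.0595]])
    ys,xs=np.nonzero(m); q=(abs(xs-c[1,0])<25)&(abs(ys-c[1,1])<30); print(n,c.round(1).tolist(),q.sum(),"blue x",xs[q].min(),xs[q].max(),"mean",xs[q].mean().round(1),"y",ys[q].min(),ys[q].max())
s=st(); r.hand_in()
E
```

```text
mat [] []
scene [[437.8, 162.4], [436.3, 167.2], [434.8, 171.8]] 68 blue x 427 447 mean 436.2 y 155 177
side [[333.3, 138.3], [333.1, 143.6], [332.9, 148.6]] 42 blue x 325 341 mean 333.0 y 137 152
 t 127.3 F [ 0.1  0.  -0.1] op 0.0878 tcp [0.3501 0.15   0.42  ]
the job is handed in; nothing more can be done
```

I rebuilt the spring pack and handed the job in at 127 s. I drew the carrier to the loading station and stacked all five discs, with disc5 first and crown up. Two of the hollow-up discs went on directly and two were turned over in the clip. Then I slid the carrier back under the press and let go.

**Last checks**
- **Stack:** before the slide back, both fixed cameras showed five discs alternating, flat and coaxial. Afterwards their blue bands lay within about 0.3 px of the arbor's expected column.
- **Detent:** pushing the handle 2 mm either way met equal and opposite forces (about 5.1 N), so the carrier is centred in the press detent.
- **Mat and gripper:** the mat is empty and the gripper is open and clear.

**Disagreements and gaps**
- The fixed cameras put the carrier's travel at 182–183.5 mm, against 180 mm by the robot. I put that down to pixel resolution.
- The wrist camera read about 2 mm off in y against the robot, which I corrected for.
- Entering the clip took only 5–6 N, less than the stated 8–15 N, but both discs stood correctly in it.
- I did not view a picture of the final state, because the 16-picture limit was reached.
- I did not measure the bystanders at the end.

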